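# Pack the sample carrier and hold the thermometer in its cover slot

## Task

Pack the round jar and the square bottle side by side into the open bay of the sample carrier, both standing upright on its floor. Then take the blade thermometer out of its holder, pass its blade down through the slot in the carrier's white cover until about three quarters of the blade is inside, and finish while still holding it there, with the handle gripped and clear of the cover, not resting on it. Leave the orange tube rack, the amber bottle and the dishes where they are.

Things in the scene. Friction and masses are not known exactly. Their poses are not given: they have to be found in the camera images.
- carrier: Fixed grey plastic carrier box, 76 mm (its x) by 236 mm (its y), standing on the bench; z up. Origin: centre of its underside. Its -y end is a low open bay with 8 mm walls whose rim is 45 mm above the bench; its +y end (110 mm long) is a taller closed well with a white 8 mm thick cover, top face 100 mm above the bench; the slot is in that cover.
- bay (a point): Centre of the inner floor of the open bay, 51 mm from the carrier's origin towards -y and 6 mm above the bench; axes as the carrier's. The bay is 60 mm (x) by 118 mm (y) inside, so the jar (56 mm) and the bottle (54 mm) fit side by side along y in either order with 8 mm to spare in all. Its walls rise 39 mm above this floor, except on its +y side, where the well rises to the cover's height.
- slot (a point): Centre of the slot's mouth at the top face of the white cover, 63 mm from the carrier's origin towards +y, 100 mm above the bench; axes as the carrier's. Slot 10 mm (x) by 32 mm (y), right through the 8 mm cover, straight-sided in the lower 5 mm and opening by a 45 degree bevel to 16 by 38 mm at the top face; below is an empty well down to 6 mm above the bench.
- jar: Loose white round jar with grey lid, diameter 56 mm up to 76 mm height, lid diameter 53 mm, 90 mm tall in all, about 0.2 kg, standing on the bench. Origin: centre of its underside, z up.
- bottle: Loose white square bottle, 54 by 54 mm (its x, y) and 82 mm high, with a grey round cap 38 mm wide and 12 mm high on top (94 mm in all), about 0.2 kg, standing on the bench. Origin: centre of its underside, z up.
- thermometer: Loose blade thermometer, about 0.12 kg, standing blade down in the holder. White handle block 24 mm (its x) by 40 mm (its y), from z = 0 to 60 mm; steel blade below it, 8 mm (x) by 30 mm (y) by 70 mm long, centred on the handle, its last 6 mm narrowed to 5 by 27 mm. Origin: centre of the handle's underside, where the blade begins; z up along the handle. Either way round fits the slot.
- blade_tip (a point): Centre of the lower end of the thermometer's blade, 70 mm below the thermometer's origin; axes as the thermometer's.
- holder: Fixed grey block, 50 mm (its x) by 70 mm (its y) by 76 mm high, in which the thermometer stands: the blade hangs in a 12 by 34 mm pocket and the handle's underside rests on the block's top, 76 mm above the bench. Origin: centre of its underside, z up.
- tube_rack: Bystander: loose orange tube rack, 90 mm (its x) by 200 mm (its y), 30 mm high, with tubes up to 44 mm. Origin: centre of its underside.
- reagent: Bystander: loose round amber bottle with black cap, 72 mm wide, 130 mm tall. Origin: centre of its underside.
- dishes: Bystander: loose stack of two clear round dishes, 90 mm wide, 32 mm high. Origin: centre of its underside.
There are look-alikes about, which are no part of the job. Leave any yellow look-alike of the thermometer alone.

How it is judged (in metres and radians):
On the way, in this order (a step that is already met when the one before it is completed fails the run):
1. the jar and the bottle both stand upright on the floor of the open bay (x of jar in the frame of bay between -0.012 and 0.012 m and y of jar in the frame of bay between -0.045 and 0.045 m and z of jar in the frame of bay between -0.006 and 0.008 m and angle between each of jar, bottle's own z axis and vertical below 0.1 rad and x of bottle in the frame of bay between -0.012 and 0.012 m and y of bottle in the frame of bay between -0.045 and 0.045 m and z of bottle in the frame of bay between -0.006 and 0.008 m), for 0.2 s.
2. the thermometer is lifted clear out of its holder (z of blade_tip in the frame of holder above 0.08 m and contact force between the fingers and thermometer above 0.5 N), for 0.1 s.
At the end, for the whole second after the job is handed in: Jar and bottle stand upright (0.1 rad) on the bay floor (8 mm); the thermometer, gripped (over 1 N), upright (0.12 rad) and still (30 mm/s), has 35 to 68 mm of its 70 mm blade below the top face of the cover, through the slot, its handle clear of the cover (all of step 1 and z of blade_tip in the frame of slot between -0.068 and -0.035 m and x of blade_tip in the frame of slot between -0.012 and 0.012 m and y of blade_tip in the frame of slot between -0.015 and 0.015 m and angle between the z axis of thermometer and the z axis of slot, either way round below 0.12 rad and contact force between the fingers and thermometer above 1 N and linear speed of thermometer below 0.03 m/s); the arm keeps its last pose, push and grip.
It fails at once if the tube rack is shifted by more than 30 mm (distance of tube_rack from where it was at the start of the episode above 0.03 m).
It fails at once if the amber bottle is shifted by more than 30 mm (distance of reagent from where it was at the start of the episode above 0.03 m).
It fails at once if the stack of dishes is shifted by more than 30 mm (distance of dishes from where it was at the start of the episode above 0.03 m).
It also fails if it takes over 72 s, if anything falls off the work surface, if the arm or the gripper's body presses on something with over 40 N, if the wrist force passes 120 N, or if a joint passes its speed limit or range.

## Robot

A 6-joint arm with a two-finger parallel gripper is mounted at the origin on the work surface. World frame = base frame: x ahead of the robot, y to its left, z up, the work surface at z = 0. Lengths are in mm, angles in rad, forces in N, time in s.
With the tool pointing down it reaches from about 275 to 1000 mm from the base axis. Payload 8.4 kg.
Tool frame: the origin (TCP) lies midway between the tips of the shut fingers; the grasp point (between the pads) lies 19 mm behind it; z points along the fingers, y is the line along which they close (so a half turn about z gives the same grasp; the last joint's range is limited). The gripper opens to 85 mm and grips with 20 to 120 N. Pads are 22 mm wide; open, the fingers measure 114 mm over their backs; the gripper's body (76 mm by 85 mm) begins 54 mm behind the grasp point. The pads swing forward as they close: fully open they stand 13 mm farther back than shut.
Start: joints at [-1.139, 0.353, 1.633, -0, 1.155, -0.002], TCP at [262.7, -567.112, 231.281] pointing down, gripper open.
Joint ranges: [-2.63, 2.63], [-0.92, 2.1], [0.06, 2.66], [-1.3, 4.44], [0, 2.69], [-3.02, 3.02]. Speed limits (rad/s): [2.22, 2.22, 2.79, 3.14, 3.14, 3.14].

## Interface

Orientations are given as a rotation vector (axis times angle).
In Python, from cell import * gives the robot as it stands. The module is installed in compiled form; this text tells all that it offers.
- The arm moves only by the tool step_arm, never from a script. Its argument "steps" is a list that holds one entry, the list of rows, each a list of 5 numbers: the shift along the tool's x, y, z in m, then the turn about the tool's z in rad, then the opening, from -1 (shut) to 1 (fully open). In form: [[[x, y, z, yaw, fingers], ...]]. A call has 1 to 5 rows; each row shifts and turns the commanded pose from where the row before left it, along the tool's axes as they then stand; what a row does not reach is not made up. A row lasts 1/8 s, in which the tool goes at most 62.5 mm and 10.7 degrees, less where a joint would pass 70% of its speed; a pose out of reach is approached as far as the arm can. A call with a gripper value outside its range is refused whole. The fingers move at their own pace and stop on an object; the grip force is fixed at half the most. Time passes only in rows, so rows that do not move let the fingers close. It gives the time, the measured TCP pose, the force, the opening and the grip force at its end, in the units of the state.
- sense(): the state, without advancing time (a new reading comes with each control period).
- snapshot(name): name is "scene" or "top" or "wrist"; returns a dict with "image" (420x560x3 uint8, red, green, blue), "depth" (420x560 float32, mm along the optical axis (not along the pixel's ray), 0 where there is no reading), "fx", "fy", "cx", "cy" (pixels), "eye" and "rotation" of the camera in the world; the wrist camera has in their place "T_tool_cam" (4x4, takes a point from camera to tool coordinates, whose origin is the TCP and whose axes are the flange's). Camera axes: x right, y down, z forward; pixel columns grow to the right and rows downward; lengths in mm; the calibration is good to about 2 mm. The wrist camera is an equidistant fisheye: a pixel r from the principal point sees the ray r / f radians off the axis. A picture is of the moment at which its call begins: read the wrist's pose just before it.
- finish_job(): hands the job in; it is judged then, once.
The state is a dict: "clock": time; "qpos": joint angles; "qd": joint speeds; "joint_torque": joint torques, N m; "tool_pos": TCP position; "tcp_rot": TCP orientation; "wrist_force": force on the tool from outside, world axes, zero at the start; "torque": the same for the moment, N m; "gripper_width": finger opening in mm; "grip_force": force on a finger pad.
Only numpy, scipy, OpenCV 4.12 (cv2) and the standard library are available. Lean on these libraries where they do the work, as an engineer would, in place of code of your own. Each camera call takes 0.05 s, during which the arm holds its last target. There are 200 camera calls.

## Working session

There is one attempt and no reset: what is moved stays moved. The work goes in short steps, Python scripts to look and compute and a tool call to move; the robot and the scene stay as the last step left them, time stands still between calls to the robot, and variables do not carry over. Pictures are saved under pics/ and viewed, at most 10 in all, crops included, and the job is handed in when it is done.

Besides the shell and the picture viewer there is one more tool, called after "Emit:" as a command line: name --argument value ..., lists and objects as JSON in quotes. step_arm: Moves the arm, as the interface text tells. Its arguments: {"type":"object","properties":{"steps":{"type":"array"}},"required":["steps"]}

```bash
mkdir -p pics; python3 - <<'E'
from cell import *
import cv2,numpy as np,pickle
for n in("top","scene"):
    s=snapshot(n); pickle.dump(s,open(n+".pkl","wb"))
    cv2.imwrite(f"pics/{n}0.png",s["image"][:,:,::-1])
    print(n,s["fx"],s["cx"],s["cy"],s["eye"],np.round(s["rotation"],3).tolist())
st=sense();print(st)
E
```

```text
top 398.817444695912 278.38070852766344 215.7462894593509 [ 457.47260802  -34.32934645 1056.5129952 ] [-2.201, 2.136, -0.181]
scene 478.38389503479755 279.91954804364315 202.75396216322784 [1149.39801194  459.61006865  995.60207405] [-1.027, -2.517, 0.913]
{'clock': 0.1, 'qpos': array([-1.13940900e+00,  3.53606189e-01,  1.63407624e+00,  2.39812715e-06,
        1.15524501e+00, -2.40895527e-03]), 'qd': array([ 0.00010077,  0.00030743, -0.00157036, -0.00076638,  0.00104355,
       -0.0024737 ]), 'joint_torque': array([-8.09495559e-04, -6.06361270e+01, -3.42817497e+01, -1.48817969e-05,
        4.07605141e-03,  4.86766638e-06]), 'tool_pos': array([ 262.50464355, -566.69963964,  230.61267264]), 'tcp_rot': array([-3.06671029e+00, -6.75793133e-01,  4.42727037e-04]), 'wrist_force': array([ 0.62876324,  0.19223789, -0.1663317 ]), 'torque': array([ 0.02559839, -0.04309486, -0.01247725]), 'grip_force': 0.0, 'gripper_width': 85.24713726884517}
```

View pics/top0.png

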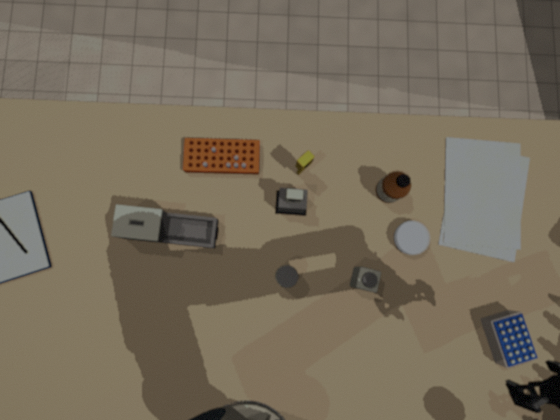

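View pics/scene0.png

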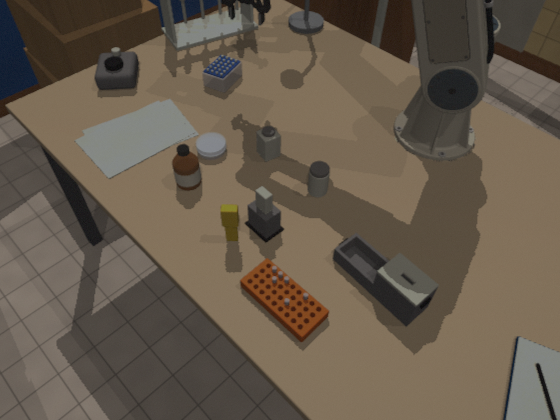

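Top picture: the carrier is at (165,227), with its white cover and slot at (137,222) and the open bay at (188,230). Candidates:
- **Thermometer:** white handle at (295,195) in the dark holder, or the yellow look-alike at (305,160). I choose the white one.
- **Jar:** grey round lid at (287,277). The amber bottle (396,186) and the dishes (412,238) are other round things.
- **Bottle:** square with round cap at (368,280).

Bystanders: rack (222,156), amber bottle (396,186), dishes (412,238).

```bash
cat > h.py <<'E'
import numpy as np,cv2,pickle
from scipy.spatial.transform import Rotation as R
def cloud(s):
    M=R.from_rotvec(s["rotation"]).as_matrix() if np.size(s["rotation"])==3 else np.array(s["rotation"])
    v,u=np.mgrid[:420,:560]; d=s["depth"]
    P=np.stack([(u-s["cx"])/s["fx"]*d,(v-s["cy"])/s["fy"]*d,d],-1)@M.T+s["eye"]
    P[d==0]=np.nan
    return P
def rect(P,box,zlo,zhi,extra=None):
    u0,v0,u1,v1=box; m=np.zeros(P.shape[:2],bool); m[v0:v1,u0:u1]=1
    m&=(P[...,2]>zlo)&(P[...,2]<zhi)
    if extra is not None:m&=extra
    q=P[m]
    if len(q)<5: return None
    r=cv2.minAreaRect(q[:,:2].astype(np.float32))
    return len(q),np.round(r[0],1),np.round(r[1],1),round(r[2],1),np.round(np.nanmedian(q[:,2]),1)
E
python3 - <<'E'
from h import *
s=pickle.load(open("top.pkl","rb"));P=cloud(s)
print("bench z",np.nanmedian(P[300:330,200:260,2]))
W={"jar":((265,255,310,300),80,100),"bottlecap":((345,260,390,300),86,100),"bottle sh":((345,260,390,300),72,86),"thermo":((270,180,320,220),120,150),"holder":((265,180,320,222),66,86),
"cover":((105,198,170,248),90,110),"rim":((155,205,225,255),35,55),"yellow":((290,145,320,175),20,150),"rack":((175,130,265,180),15,50),"reag":((370,160,420,210),110,140),"dish":((385,215,435,262),15,45)}
for k,a in W.items(): print(k,rect(P,*a))
a=s["image"][130:310,95:435,::-1];b=pickle.load(open("scene.pkl","rb"))["image"][115:325,200:440,::-1]
A=cv2.resize(a,(600,318),interpolation=2);B=cv2.resize(b,(314,275),interpolation=2)
c=np.zeros((600,600,3),np.uint8);c[:318]=A;c[320:595,:314]=B
cv2.imwrite("pics/c1.png",np.clip(c*1.5,0,255).astype(np.uint8))
E
```

```text
bench z -1.2215072993013791
jar (374, array([443. , -91.3]), array([50. , 50.7]), 1.8, np.float64(89.0))
bottlecap (199, array([ 439. , -289.3]), array([36.1, 36.5]), 85.1, np.float64(93.4))
bottle sh (296, array([ 439.8, -289.4]), array([54.1, 53.8]), 77.2, np.float64(80.8))
thermo (188, array([ 635.3, -100.4]), array([40. , 24.3]), 86.8, np.float64(134.5))
holder (340, array([ 635.5, -100.6]), array([70. , 50.3]), 87.5, np.float64(75.2))
cover (1451, array([559.7, 274.1]), array([111.5,  76.3]), 85.8, np.float64(98.4))
rim (512, array([551.4, 164. ]), array([153.6,  76.1]), 85.8, np.float64(43.4))
yellow (255, array([ 724.1, -125.3]), array([25.1, 40.3]), 43.2, np.float64(127.5))
rack (2572, array([754.1,  88.5]), array([ 91.6, 200.2]), 0.6, np.float64(28.9))
reag (176, array([ 678.2, -362.5]), array([31.6, 31.8]), 66.1, np.float64(128.7))
dish (956, array([ 550.7, -420.1]), array([88.6, 89.1]), 15.0, np.float64(31.2))
```

View pics/c1.png

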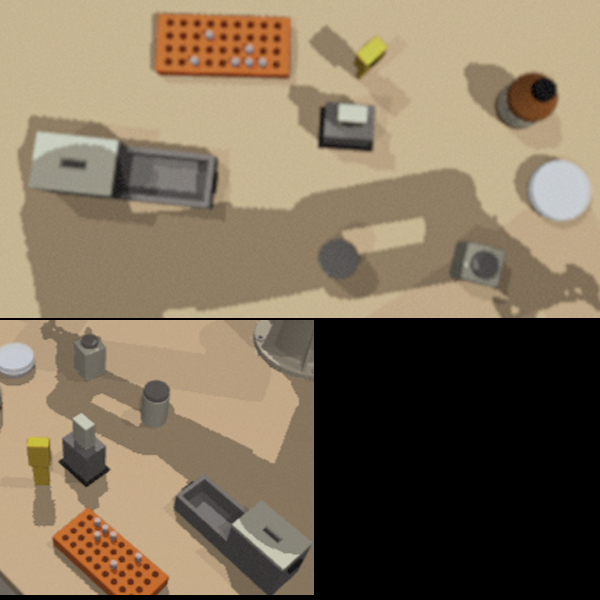

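The crop confirms it: the white thermometer handle sits in the dark holder, the yellow one stands beside it, the jar is left (338,258) and the bottle right (483,265). I'll start with the bottle, placing it next to the well.

```bash
cat > plan.py <<'E'
# usage: plan.py x y z toolY_angle_deg nrows : prints rows in tool axes
import sys
from h import *
from cell import sense
s=sense(); x,y,z,a,n=map(float,sys.argv[1:]); n=int(n)
M=R.from_rotvec(s["tcp_rot"]).as_matrix(); p=s["tool_pos"]
cur=np.degrees(np.arctan2(M[1,1],M[0,1])); d=(a-cur+90)%180-90
print("pos",np.round(p,1),"yA",round(cur,2),"tilt",np.round(M[:,2],3),"t",round(s["clock"],2))
for i in range(n):
    th=np.radians(-d*i/n)
    L=R.from_rotvec([0,0,th]).as_matrix().T@(M.T@((np.array([x,y,z])-p)/n/1000))
    print([float(v) for v in np.round(L,4)],"yaw",round(float(np.radians(-d/n)),4))
E
python3 plan.py 439.5 -289.4 200 -12.8 6
```

```text
pos [ 262.5 -566.7  230.6] yA -65.15 tilt [-0.001  0.001 -1.   ] t 0.1
[0.0462, -0.0295, 0.0051] yaw -0.1523
[0.0501, -0.0222, 0.0051] yaw -0.1523
[0.0529, -0.0143, 0.0051] yaw -0.1523
[0.0545, -0.0061, 0.0051] yaw -0.1523
[0.0548, 0.0022, 0.0051] yaw -0.1523
[0.0538, 0.0105, 0.0051] yaw -0.1523
```

Emit:
step_arm --steps '[[[0.046,-0.03,0.005,-0.152,1],[0.05,-0.022,0.005,-0.152,1],[0.053,-0.014,0.005,-0.152,1],[0.0545,-0.006,0.005,-0.152,1],[0.055,0.002,0.005,-0.152,1]]]'

```text
clock: 0.72
tool_pos: [410.9, -334.4, 206.0]
tcp_rot: [-2.594, -1.772, 0.0]
wrist_force: [0.2, -0.2, 0.5]
gripper_width: 85.2
grip_force: 0.0
```

```bash
python3 plan.py 439.5 -289.4 150 -12.8 3
```

```text
pos [ 410.9 -334.4  206. ] yA -21.33 tilt [-0.  0. -1.] t 0.72
[0.0174, 0.0034, 0.0187] yaw -0.0496
[0.0173, 0.0043, 0.0187] yaw -0.0496
[0.017, 0.0052, 0.0187] yaw -0.0496
```

Emit:
step_arm --steps '[[[0.0173,0.0035,0.019,-0.05,1],[0.0173,0.0043,0.019,-0.05,1],[0.017,0.005,0.019,-0.05,1],[0,0,0,0,1]]]'

```text
clock: 1.23
tool_pos: [438.3, -289.8, 147.9]
tcp_rot: [-2.455, -1.955, 0.001]
wrist_force: [0.5, -0.0, 0.1]
gripper_width: 85.1
grip_force: 0.0
```

```bash
python3 plan.py 439.5 -289.4 41 -12.8 3
```

```text
pos [ 438.3 -289.8  147.9] yA -12.93 tilt [-0.003  0.002 -1.   ] t 1.23
[0.0002, 0.0005, 0.0356] yaw -0.0007
[0.0002, 0.0005, 0.0356] yaw -0.0007
[0.0002, 0.0005, 0.0356] yaw -0.0007
```

Emit:
step_arm --steps '[[[0,0.0005,0.04,0,1],[0,0.0005,0.04,0,1],[0,0,0.02,0,1],[0,0,0.007,0,1],[0,0,0,0,1]]]'

```text
clock: 1.85
tool_pos: [440.1, -292.0, 42.7]
tcp_rot: [2.459, 1.954, 0.0]
wrist_force: [-0.4, 0.8, -0.1]
gripper_width: 84.9
grip_force: 0.0
```

Emit:
step_arm --steps '[[[0,0,0,0,-1],[0,0,0,0,-1],[0,0,0,0,-1],[0,0,0,0,-1],[0,0,0,0,-1]]]'

```text
clock: 2.48
tool_pos: [440.5, -291.8, 43.4]
tcp_rot: [2.457, 1.955, 0.001]
wrist_force: [-1.2, 0.6, 6.5]
gripper_width: 53.4
grip_force: 63.6
```

```bash
python3 plan.py 553.5 189.6 160 -4.2 10;  python3 -c "
from cell import *;s=sense();print(s['grip_force'],s['gripper_width'])"
```

```text
pos [ 440.5 -291.8   43.4] yA -13.0 tilt [ 0.001 -0.001 -1.   ] t 2.48
[0.0494, 0.0002, -0.0117] yaw -0.0154
[0.0494, 0.001, -0.0117] yaw -0.0154
[0.0494, 0.0017, -0.0117] yaw -0.0154
[0.0494, 0.0025, -0.0117] yaw -0.0154
[0.0493, 0.0032, -0.0117] yaw -0.0154
[0.0493, 0.004, -0.0117] yaw -0.0154
[0.0492, 0.0047, -0.0117] yaw -0.0154
[0.0491, 0.0055, -0.0117] yaw -0.0154
[0.049, 0.0063, -0.0117] yaw -0.0154
[0.0489, 0.007, -0.0117] yaw -0.0154
63.649717569351196 53.40698292199978
```

Emit:
step_arm --steps '[[[0,0,-0.03,0,-1],[0,0,-0.04,0,-1],[0.01,0,-0.04,0,-1],[0.04,0,-0.007,-0.02,-1],[0.05,0.001,0,-0.02,-1]]]'

```text
clock: 3.1
tool_pos: [463.3, -193.8, 160.9]
tcp_rot: [2.418, 2.001, 0.002]
wrist_force: [-0.4, -0.2, -1.6]
gripper_width: 53.4
grip_force: 63.7
```

Emit:
step_arm --steps '[[[0.05,0.002,0,-0.02,-1],[0.05,0.002,0,-0.02,-1],[0.05,0.003,0,-0.02,-1],[0.05,0.004,0,-0.02,-1],[0.05,0.005,0,-0.02,-1]]]'

```text
clock: 3.72
tool_pos: [515.1, 52.8, 159.8]
tcp_rot: [2.315, 2.123, 0.001]
wrist_force: [1.7, -0.3, -1.5]
gripper_width: 53.2
grip_force: 63.7
```

```bash
python3 plan.py 553.5 187.5 150 -4.2 4;  python3 -c "
from cell import *;s=sense();print(s['grip_force'],s['gripper_width'])"
```

```text
pos [515.1  52.8 159.8] yA -4.94 tilt [ 0.001  0.    -1.   ] t 3.73
[0.0344, 0.0067, 0.0025] yaw -0.0032
[0.0344, 0.0068, 0.0025] yaw -0.0032
[0.0343, 0.0069, 0.0025] yaw -0.0032
[0.0343, 0.007, 0.0025] yaw -0.0032
63.70899438858032 53.19086619909419
```

Emit:
step_arm --steps '[[[0.034,0.0067,0.002,-0.003,-1],[0.034,0.0067,0.002,-0.003,-1],[0.034,0.0069,0.002,-0.003,-1],[0.034,0.007,0.002,-0.003,-1],[0,0,0,0,-1]]]'

```text
clock: 4.35
tool_pos: [553.7, 186.4, 151.5]
tcp_rot: [2.301, 2.139, 0.002]
wrist_force: [-0.2, -1.0, -2.5]
gripper_width: 53.4
grip_force: 63.7
```

```bash
python3 plan.py 553.5 187.5 100 -4.2 2; python3 - <<'E'
from cell import *
from h import *
for n in("scene","top"):
    s=snapshot(n); pickle.dump(s,open(n+"1.pkl","wb")); cv2.imwrite(f"pics/{n}1.png",s["image"][:,:,::-1])
a=pickle.load(open("scene1.pkl","rb"))["image"][150:360,260:500,::-1];b=pickle.load(open("top1.pkl","rb"))["image"][160:290,80:260,::-1]
cv2.imwrite("pics/c2.png",np.clip(1.4*np.hstack([cv2.resize(a,(400,350)),cv2.resize(b,(400,350))]),0,255).astype(np.uint8))
E
```

```text
pos [553.7 186.4 151.5] yA -4.17 tilt [ 0.001  0.001 -1.   ] t 4.35
[0.0005, -0.0002, 0.0257] yaw 0.0003
[0.0005, -0.0002, 0.0257] yaw 0.0003
```

View pics/c2.png

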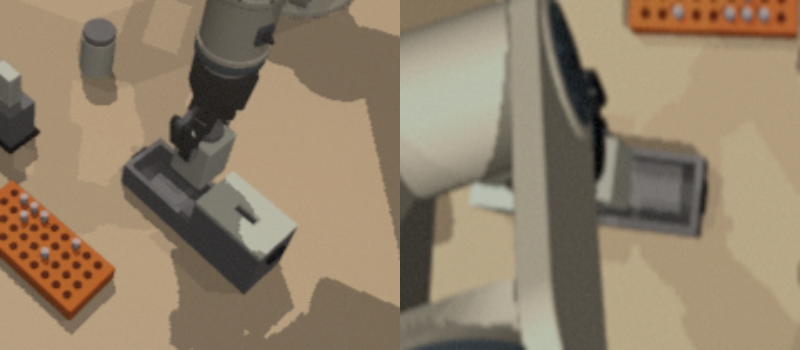

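The bottle is held upright above the bay beside the well: crop (210,155) in the scene view and (612,170) in the top view. I'll measure its offset from the carrier.

```bash
python3 - <<'E'
from h import *
C=np.array([551.35,160.4]);th=np.radians(-4.2);X=np.array([np.cos(th),np.sin(th)]);Y=np.array([-X[1],X[0]])
for n,box in(("scene1",(355,200,470,320)),("top1",(140,190,240,260))):
    P=cloud(pickle.load(open(n+".pkl","rb")))
    if n[0]=="s":print("bench",np.nanmedian(P[330:360,360:400,2]))
    u0,v0,u1,v1=box;q=P[v0:v1,u0:u1].reshape(-1,3);q=q[~np.isnan(q[:,0])]
    b=np.c_[(q[:,:2]-C)@X,(q[:,:2]-C)@Y,q[:,2]]
    c=b[abs(b[:,2]-99)<4]; c=c[(c[:,1]>50)]
    if len(c)>20:print(n,"cover x",np.percentile(c[:,0],[1,99]),"y",np.percentile(c[:,1],[1,99]),"z",np.median(c[:,2]))
    r=b[(abs(b[:,2]-44)<4)&(b[:,1]<50)]
    if len(r)>20:print(n,"rim x",np.percentile(r[:,0],[1,99]),"y",np.percentile(r[:,1],[1,99]))
    f=b[(b[:,2]>120)&(b[:,2]<165)&(abs(b[:,0])<33)&(abs(b[:,1]-29)<35)]
    if len(f)>10:
        print(n,"bottle",len(f),"x",np.percentile(f[:,0],[1,50,95,99]),"y",np.percentile(f[:,1],[1,50,95,99]),"zmin",f[:,2].min())
        g=f[(abs(f[:,0])<22)&(f[:,1]>50)];print(" +y face",len(g),np.median(g[:,1]) if len(g) else 0, np.polyfit(g[:,0],g[:,1],1) if len(g)>5 else 0)
        g=f[(f[:,0]>23)&(abs(f[:,1]-29)<20)];print(" +x face",len(g),np.median(g[:,0]) if len(g) else 0)
        g=f[(abs(f[:,0])<20)&(f[:,1]<20)];print(" -y face",len(g),np.median(g[:,1]) if len(g) else 0)
E
```

```text
bench -0.2754211920118905
scene1 cover x [-38.38845594  37.5838363 ] y [ 58.70492756 167.36565144] z 99.53071300016916
scene1 rim x [-39.16856984  37.72638975] y [-64.6754864   49.35919103]
scene1 bottle 338 x [-21.16945959  26.58469454  28.9389795   31.38683333] y [ 2.0456992  46.57194989 53.86568995 54.19077662] zmin 120.09838567620261
 +y face 120 53.18364940147962 [6.69725502e-03 5.31974470e+01]
 +x face 153 27.650857952136096
 -y face 0 0
top1 rim x [-38.14588924  37.73428191] y [-67.25664338  41.81900802]
top1 bottle 106 x [-26.25966985  -2.60889489  22.98084227  25.32195771] y [-1.45735554 -0.47075889 10.19039124 15.58498437] zmin 121.30378658885843
 +y face 0 0 0
 +x face 0 0
 -y face 74 -0.5518059651890341
```

```bash
python3 plan.py 553.2 189 51 -4.2 4
```

```text
pos [552.9 184.3 151.3] yA -4.24 tilt [-0. -0. -1.] t 4.45
[0.0012, 0.0, 0.0251] yaw -0.0002
[0.0012, 0.0, 0.0251] yaw -0.0002
[0.0012, 0.0, 0.0251] yaw -0.0002
[0.0012, 0.0, 0.0251] yaw -0.0002
```

Emit:
step_arm --steps '[[[0.0026,-0.0007,0.02,0,-1],[0,0,0.02,0,-1],[0,0,0.008,0,-1],[0,0,0,0,-1],[0,0,0,0,-1]]]'

```text
clock: 5.08
tool_pos: [553.3, 186.8, 104.1]
tcp_rot: [2.303, 2.136, 0.001]
wrist_force: [-0.2, 0.0, -2.2]
gripper_width: 53.4
grip_force: 63.7
```

```bash
cat > chk.py <<'E'
from cell import *
from h import *
import sys
zlo,zhi,yc=map(float,sys.argv[1:4])
C=np.array([551.35,160.4]);th=np.radians(-4.2);X=np.array([np.cos(th),np.sin(th)]);Y=np.array([-X[1],X[0]])
for k in range(3):
    st=sense();t=st["tool_pos"];d=t[:2]-C;print("tool bay",np.round([d@X,d@Y,t[2]],2))
    for n in("scene","top"):
        s=snapshot(n)
        P=cloud(s);q=P[180:340,100:490].reshape(-1,3);q=q[~np.isnan(q[:,0])]
        off=np.array([0.4,1.0]) if n=="scene" else np.zeros(2)
        b=np.c_[(q[:,:2]-C)@X+off[0],(q[:,:2]-C)@Y+off[1],q[:,2]]
        f=b[(b[:,2]>zlo)&(b[:,2]<zhi)&(abs(b[:,0])<34)&(abs(b[:,1]-yc)<35)]
        for nm,g in(("+y",f[(abs(f[:,0])<20)&(f[:,1]>yc+22)][:,1]),("+x",f[(f[:,0]>22)&(abs(f[:,1]-yc)<18)][:,0]),("-y",f[(abs(f[:,0])<20)&(f[:,1]<yc-20)][:,1])):
            if len(g)>8: print(n,nm,len(g),np.round(np.median(g),2))
E
python3 chk.py 107 130 29
```

```text
tool bay [ -0.    26.51 104.08]
scene +y 53 54.48
scene +x 37 28.04
top -y 35 1.22
tool bay [3.0000e-02 2.6700e+01 1.0409e+02]
scene +y 50 54.88
scene +x 39 28.34
top -y 36 1.35
tool bay [ -0.16  26.72 103.85]
scene +y 50 54.78
scene +x 39 28.36
top -y 35 1.48
```

Emit:
step_arm --steps '[[[0.0012,-0.0007,0.01,0,-1],[0,0,0.015,0,-1],[0,0,0.015,0,-1],[0,0,0.01,0,-1],[0,0,0.003,0,-1]]]'

```text
clock: 6.0
tool_pos: [551.3, 187.9, 49.4]
tcp_rot: [-2.302, -2.136, 0.004]
wrist_force: [-8.0, -1.9, 21.5]
gripper_width: 53.6
grip_force: 66.0
```

```bash
python3 chk.py 55 82 29 | tail -4; python3 -c "
from cell import *;s=sense();print(s['wrist_force'],s['tool_pos'])"
```

```text
top -y 35 2.39
tool bay [-0.92 27.9  50.36]
scene +x 46 27.33
top -y 37 2.58
[ 0.14892067  0.05849474 -1.45213867] [552.49960731 188.28979183  50.47575582]
```

Emit:
step_arm --steps '[[[0,0,0.001,0,-1],[0,0,0,0,1],[0,0,0,0,1],[0,0,0,0,1],[0,0,0,0,1]]]'

```text
clock: 6.92
tool_pos: [552.3, 188.3, 49.4]
tcp_rot: [2.303, 2.137, 0.0]
wrist_force: [-0.5, 0.7, 0.2]
gripper_width: 85.2
grip_force: 0.0
```

```bash
python3 plan.py 553.2 189 150 -4.2 3;python3 plan.py 443.5 -91.5 150 -11 6
```

```text
pos [552.3 188.3  49.4] yA -4.3 tilt [ 0.  0. -1.] t 6.92
[0.0003, 0.0003, -0.0335] yaw -0.0006
[0.0003, 0.0003, -0.0335] yaw -0.0006
[0.0003, 0.0003, -0.0335] yaw -0.0006
pos [552.3 188.3  49.4] yA -4.3 tilt [ 0.  0. -1.] t 6.92
[-0.0479, -0.0146, -0.0168] yaw 0.0195
[-0.0481, -0.0136, -0.0168] yaw 0.0195
[-0.0484, -0.0127, -0.0168] yaw 0.0195
[-0.0486, -0.0118, -0.0168] yaw 0.0195
[-0.0488, -0.0108, -0.0168] yaw 0.0195
[-0.049, -0.0099, -0.0168] yaw 0.0195
```

Emit:
step_arm --steps '[[[0,0,-0.03,0,1],[0,0,-0.04,0,1],[0,0,-0.03,0,1],[-0.04,-0.012,0,0,1],[-0.055,-0.017,0,0,1]]]'

```text
clock: 7.55
tool_pos: [516.5, 95.5, 149.9]
tcp_rot: [2.3, 2.138, 0.003]
wrist_force: [-0.2, -0.8, -0.1]
gripper_width: 85.6
grip_force: 0.0
```

Emit:
step_arm --steps '[[[-0.055,-0.0167,0,0,1],[-0.055,-0.0167,0,0,1],[-0.055,-0.0167,0,0,1],[-0.027,-0.0083,0,0,1],[0,0,0,0,1]]]'

```text
clock: 8.18
tool_pos: [442.9, -92.8, 149.4]
tcp_rot: [2.306, 2.133, -0.0]
wrist_force: [0.6, 0.2, -0.5]
gripper_width: 85.2
grip_force: 0.0
```

```bash
python3 plan.py 443.5 -92 42 -4.2 3; python3 - <<'E'
from cell import *
from h import *
s=snapshot("top");P=cloud(s)
C=np.array([551.35,160.4]);th=np.radians(-4.2);X=np.array([np.cos(th),np.sin(th)]);Y=np.array([-X[1],X[0]])
Q=P.copy();Q[...,0]=(P[...,:2]-C)@X;Q[...,1]=(P[...,:2]-C)@Y
print("cap",rect(Q,(140,200,225,255),93,110,abs(Q[...,1]-29)<24));print("sh",rect(Q,(140,200,225,255),78,93,(abs(Q[...,1]-29)<32)&(abs(Q[...,0])<32)))
print("jar",rect(P,(265,255,310,300),80,93))
E
```

```text
pos [442.9 -92.8 149.4] yA -4.47 tilt [ 0. -0. -1.] t 8.18
[0.0003, 0.0002, 0.0358] yaw -0.0016
[0.0003, 0.0002, 0.0358] yaw -0.0016
[0.0003, 0.0002, 0.0358] yaw -0.0016
cap (197, array([-0. , 28.7]), array([36.8, 36.3]), 28.8, np.float64(98.2))
sh (341, array([-0.3, 31.1]), array([57.7, 62.6]), 89.9, np.float64(86.1))
jar None
```

Emit:
step_arm --steps '[[[0.001,0.0005,0.04,0,1],[0,0,0.04,0,1],[0,0,0.02,0,1],[0,0,0.007,0,1],[0,0,0,0,1]]]'

```text
clock: 8.85
tool_pos: [444.5, -89.9, 42.3]
tcp_rot: [-2.302, -2.137, 0.0]
wrist_force: [-0.4, 0.0, -0.3]
gripper_width: 85.2
grip_force: 0.0
```

Emit:
step_arm --steps '[[[0,0,0,0,-1],[0,0,0,0,-1],[0,0,0,0,-1],[0,0,0,0,-1],[0,0,0,0,-1]]]'

```text
clock: 9.48
tool_pos: [444.6, -90.5, 43.4]
tcp_rot: [2.303, 2.136, 0.001]
wrist_force: [-2.0, 1.5, 8.7]
gripper_width: 54.3
grip_force: 61.6
```

Emit:
step_arm --steps '[[[0,0,-0.03,0,-1],[0,0,-0.04,0,-1],[0,0,-0.03,0,-1],[0.02,0.007,-0.01,0,-1],[0.05,0.02,0,0,-1]]]'

```text
clock: 10.1
tool_pos: [477.0, -23.2, 154.1]
tcp_rot: [2.305, 2.131, 0.003]
wrist_force: [0.1, 0.1, -0.8]
gripper_width: 54.7
grip_force: 63.8
```

```bash
python3 plan.py 549 131.8 150 -4.2 4
```

```text
pos [477.  -23.2 154.1] yA -4.47 tilt [ 0.003 -0.001 -1.   ] t 10.1
[0.04, 0.0149, 0.0011] yaw -0.0012
[0.04, 0.015, 0.0011] yaw -0.0012
[0.04, 0.015, 0.0011] yaw -0.0012
[0.04, 0.0151, 0.0011] yaw -0.0012
```

Emit:
step_arm --steps '[[[0.04,0.015,0.002,-0.001,-1],[0.04,0.015,0,-0.001,-1],[0.04,0.015,0,-0.001,-1],[0.04,0.015,0,-0.001,-1],[0,0,0.02,0,-1]]]'

```text
clock: 10.72
tool_pos: [550.5, 135.4, 132.0]
tcp_rot: [2.295, 2.142, 0.008]
wrist_force: [-1.6, 0.2, -1.0]
gripper_width: 54.2
grip_force: 63.8
```

Emit:
step_arm --steps '[[[0,0,0.02,0,-1],[0,0,0.005,0,-1],[0,0,0,0,-1]]]'

```text
clock: 11.1
tool_pos: [547.9, 132.4, 105.6]
tcp_rot: [2.299, 2.141, 0.0]
wrist_force: [0.6, 0.1, -1.4]
gripper_width: 54.4
grip_force: 64.0
```

```bash
cat > chkj.py <<'E'
from cell import *
from h import *
from scipy.optimize import least_squares
import sys
zlo,zhi,yc=map(float,sys.argv[1:4])
C=np.array([551.35,160.4]);th=np.radians(-4.2);X=np.array([np.cos(th),np.sin(th)]);Y=np.array([-X[1],X[0]])
for k in range(2):
    st=sense();t=st["tool_pos"];d=t[:2]-C;print("tool bay",np.round([d@X,d@Y,t[2]],2))
    for n in("scene","top"):
        s=snapshot(n)
        P=cloud(s);q=P[180:340,100:490].reshape(-1,3);q=q[~np.isnan(q[:,0])]
        off=np.array([0.4,1.0]) if n=="scene" else np.zeros(2)
        b=np.c_[(q[:,:2]-C)@X+off[0],(q[:,:2]-C)@Y+off[1],q[:,2]]
        r=np.hypot(b[:,0],b[:,1]-yc)
        f=b[(b[:,2]>zlo)&(b[:,2]<zhi)&(r<34)&(r>22)]
        if len(f)>15:
            o=least_squares(lambda c:np.hypot(f[:,0]-c[0],f[:,1]-c[1])-28,[0,yc],loss="soft_l1")
            print(n,len(f),np.round(o.x,2),"res",np.round(np.median(abs(o.fun)),2))
E
python3 chkj.py 75 95 -28.7; python3 plan.py 549 131.8 50 -4.2 1
```

```text
tool bay [ -1.36 -28.22 105.63]
scene 121 [ -1.03 -29.24] res 0.66
top 18 [  0.03 -28.16] res 0.18
tool bay [ -0.84 -28.1  106.21]
scene 121 [ -0.68 -29.16] res 0.67
top 17 [  0.19 -28.06] res 0.29
pos [548.4 132.5 106.2] yA -4.08 tilt [ 0.001  0.    -1.   ] t 11.3
[-0.0006, 0.0005, 0.0562] yaw 0.002
```

Emit:
step_arm --steps '[[[0,0.0003,0.015,0,-1],[0,0,0.015,0,-1],[0,0,0.013,0,-1],[0,0,0.008,0,-1],[0,0,0.004,0,-1]]]'

```text
clock: 11.92
tool_pos: [547.9, 132.4, 49.5]
tcp_rot: [-2.299, -2.141, 0.001]
wrist_force: [-1.2, -0.4, 12.2]
gripper_width: 54.6
grip_force: 65.5
```

Emit:
step_arm --steps '[[[0,0,0.0015,0,-1],[0,0,0,0,-1]]]'

```text
clock: 12.18
tool_pos: [547.9, 132.4, 49.5]
tcp_rot: [-2.299, -2.141, 0.001]
wrist_force: [-3.9, -1.1, 7.6]
gripper_width: 54.3
grip_force: 65.0
```

On the floor: the TCP is at 49.5, as expected. Release, rise and go towards the thermometer.

Emit:
step_arm --steps '[[[0,0,0,0,1],[0,0,0,0,1],[0,0,0,0,1],[0,0,0,0,1],[0,0,-0.02,0,1]]]'

```text
clock: 12.8
tool_pos: [547.0, 132.2, 67.8]
tcp_rot: [-2.298, -2.14, 0.004]
wrist_force: [0.3, 0.0, 0.6]
gripper_width: 85.4
grip_force: 0.0
```

Emit:
step_arm --steps '[[[0,0,-0.04,0,1],[0,0,-0.05,0,1],[-0.02,0.005,-0.05,0,1],[-0.05,0.018,-0.02,0,0.3],[-0.05,0.018,0,0,0.3]]]'

```text
clock: 13.42
tool_pos: [582.1, 8.9, 231.4]
tcp_rot: [2.295, 2.141, 0.005]
wrist_force: [0.6, 0.2, -0.8]
gripper_width: 55.5
grip_force: 0.0
```

```bash
python3 plan.py 635.3 -100.4 160 -3.2 4; python3 - <<'E'
from cell import *
from h import *
print(sense()["gripper_width"])
s=snapshot("top");P=cloud(s)
C=np.array([551.35,160.4]);th=np.radians(-4.2);X=np.array([np.cos(th),np.sin(th)]);Y=np.array([-X[1],X[0]])
Q=P.copy();Q[...,0]=(P[...,:2]-C)@X;Q[...,1]=(P[...,:2]-C)@Y
print("cap",rect(Q,(130,190,235,260),93,110,abs(Q[...,1]-29)<24))
print("jar",rect(Q,(130,190,235,260),90,110,abs(Q[...,1]+29)<28))
print("cover",rect(Q,(100,190,235,260),90,110,abs(Q[...,1]-114)<58))
i=s["image"].sum(2).astype(float);m=np.zeros_like(i,bool);m[205:238,118:158]=1
print("slot",rect(P,(120,210,155,235),60,110,i<np.median(i[215:230,120:150])*0.6))
cv2.imwrite("pics/c3.png",np.clip(1.4*cv2.resize(s["image"][170:270,90:330,::-1],(768,320)),0,255).astype(np.uint8))
E
```

```text
pos [582.1   8.9 231.4] yA -3.99 tilt [ 0.005  0.    -1.   ] t 13.43
[-0.0263, 0.0151, 0.0179] yaw -0.0035
[-0.0264, 0.015, 0.0179] yaw -0.0035
[-0.0264, 0.0149, 0.0179] yaw -0.0035
[-0.0265, 0.0148, 0.0179] yaw -0.0035
55.45719714376282
cap None
jar (184, array([  0.3, -42.2]), array([51.3, 25.2]), 0.2, np.float64(94.7))
cover (1450, array([-1.00e-01,  1.14e+02]), array([111.8,  76.3]), 89.6, np.float64(98.5))
slot None
```

View pics/c3.png

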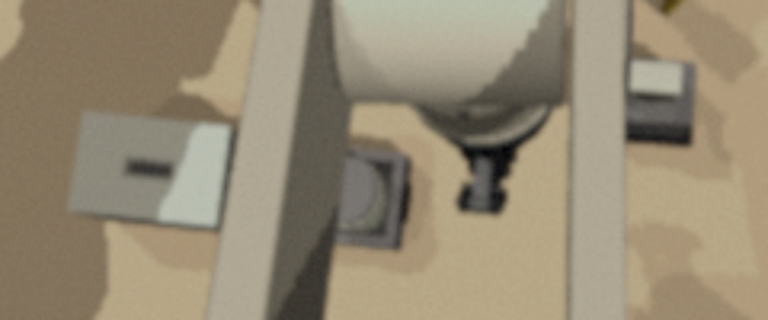

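The picture shows the jar seated in the bay (360,195), with the white cover's slot at (149,168), i.e. full-image (136.6,222.5), and the thermometer handle at (657,77).

Emit:
step_arm --steps '[[[-0.035,0.02,0.012,-0.004,0.2],[-0.035,0.02,0.02,-0.004,0.2],[-0.036,0.02,0.02,-0.004,0.2],[0,0,0.01,0,0.2],[0,0,0,0,0.2]]]'

```text
clock: 14.1
tool_pos: [632.3, -99.5, 165.6]
tcp_rot: [-2.285, -2.153, 0.002]
wrist_force: [-0.2, 0.4, -0.1]
gripper_width: 51.1
grip_force: 0.0
```

```bash
python3 plan.py 635 -100.6 90 -3.2 4; python3 - <<'E'
from cell import *
from h import *
print(sense()["gripper_width"])
s=snapshot("wrist");pickle.dump(s,open("w.pkl","wb"));print(s["T_tool_cam"].round(3).tolist(),s["fx"],s["cx"],s["cy"])
cv2.imwrite("pics/w1.png",s["image"][:,:,::-1])
s=snapshot("scene");P=cloud(s);m=(P[...,0]>590)&(P[...,0]<680)&(P[...,1]>-145)&(P[...,1]<-60)
q=P[m&(P[...,2]>132)&(P[...,2]<139)];print(len(q),q.min(0),q.max(0))
E
```

```text
pos [632.3 -99.5 165.6] yA -3.41 tilt [-0.003  0.001 -1.   ] t 14.1
[-0.0002, 0.0007, 0.0189] yaw -0.0009
[-0.0002, 0.0007, 0.0189] yaw -0.0009
[-0.0002, 0.0007, 0.0189] yaw -0.0009
[-0.0002, 0.0007, 0.0189] yaw -0.0009
51.06748099123918
[[0.0, -0.959, -0.284, 72.504], [1.0, 0.0, -0.001, -0.472], [0.001, -0.284, 0.959, -142.987], [0.0, 0.0, 0.0, 1.0]] 325.19226210127806 278.17684979705433 209.30023270032643
117 [ 622.8755707  -120.37305324  132.07678732] [650.35223582 -80.1213416  138.79827433]
```

View pics/w1.png

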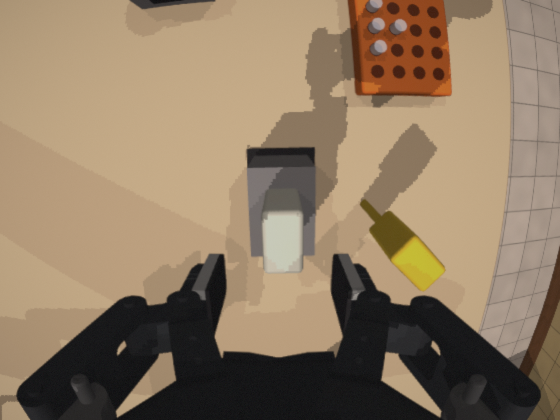

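The wrist view shows the white handle (283,235) between the fingers, and the yellow one (410,250) clear to the right. Descend and grip.

Emit:
step_arm --steps '[[[-0.001,0.002,0.025,0.002,0.2],[0,0,0.025,0,0.2],[0,0,0.018,0,0.2],[0,0,0.007,0,0.2],[0,0,0,0,0.2]]]'

```text
clock: 14.82
tool_pos: [635.3, -100.8, 91.9]
tcp_rot: [-2.288, -2.153, 0.0]
wrist_force: [0.6, -0.3, 0.8]
gripper_width: 51.3
grip_force: 0.0
```

Emit:
step_arm --steps '[[[0,0,0,0,-1],[0,0,0,0,-1],[0,0,0,0,-1],[0,0,0,0,-1],[0,0,0,0,-1]]]'

```text
clock: 15.45
tool_pos: [635.9, -101.2, 92.7]
tcp_rot: [2.287, 2.152, 0.001]
wrist_force: [-1.7, 1.2, 5.6]
gripper_width: 23.0
grip_force: 59.3
```

```bash
python3 plan.py 635 -100.6 200 -3.2 4
```

```text
pos [ 635.9 -101.2   92.7] yA -3.5 tilt [ 0.001 -0.    -1.   ] t 15.45
[0.0001, -0.0002, -0.0268] yaw -0.0013
[0.0001, -0.0002, -0.0268] yaw -0.0013
[0.0001, -0.0002, -0.0268] yaw -0.0013
[0.0001, -0.0002, -0.0268] yaw -0.0013
```

Emit:
step_arm --steps '[[[0,0,-0.03,0,-1],[0,0,-0.04,0,-1],[0,0,-0.04,0,-1],[0,0,-0.015,0,-1],[0,0,0,0,-1]]]'

```text
clock: 16.08
tool_pos: [635.5, -101.1, 217.0]
tcp_rot: [2.288, 2.152, 0.001]
wrist_force: [0.9, 0.4, -1.8]
gripper_width: 23.0
grip_force: 59.5
```

Emit:
step_arm --steps '[[[0.04,-0.01,0,0.002,-1],[0.05,-0.0135,0,0.002,-1],[0.05,-0.0135,0,0.002,-1],[0.05,-0.0135,0,0.002,-1],[0.05,-0.0135,0,0.002,-1]]]'

```text
clock: 16.7
tool_pos: [585.4, 143.9, 214.3]
tcp_rot: [-2.298, -2.14, 0.005]
wrist_force: [-0.1, -0.3, -1.2]
gripper_width: 23.3
grip_force: 59.5
```

Emit:
step_arm --steps '[[[0.05,-0.0135,0,0.002,-1],[0.04,-0.0108,0,0,-1],[0.03,-0.0078,0,0,-1],[0.009,-0.0022,0,0,-1],[0,0,0,0,-1]]]'

```text
clock: 17.32
tool_pos: [561.5, 273.4, 215.3]
tcp_rot: [-2.3, -2.14, 0.004]
wrist_force: [-0.5, -0.0, -1.8]
gripper_width: 23.5
grip_force: 59.5
```

```bash
python3 plan.py 559.7 274.1 200 -4.2 1; python3 - <<'E'
from cell import *
from h import *
ss=[snapshot(n) for n in("scene","top","wrist")];pickle.dump(ss,open("p3.pkl","wb"))
print(sense()["gripper_width"],sense()["grip_force"])
cv2.imwrite("pics/c4.png",np.clip(1.3*np.hstack([cv2.resize(ss[0]["image"][160:360,320:480,::-1],(400,500)),cv2.resize(ss[2]["image"][100:380,120:440,::-1],(400,350)) if 0 else cv2.resize(ss[2]["image"][:,112:448,::-1],(400,500))]),0,255).astype(np.uint8))
E
```

```text
pos [561.5 273.4 215.3] yA -4.13 tilt [-0.002 -0.001 -1.   ] t 17.32
[0.0005, -0.0018, 0.0153] yaw 0.0012
23.267858684608786 59.508846402168274
```

View pics/c4.png

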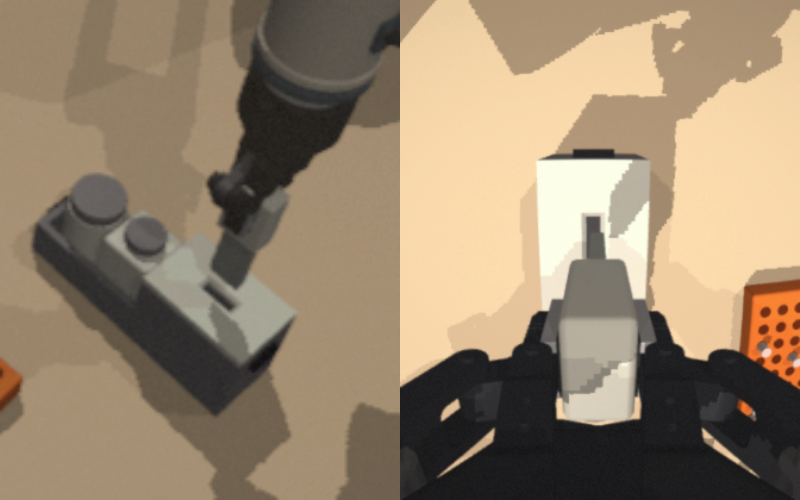

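Both containers are packed: the jar at (98,205) and the bottle at (145,245). The blade hangs over the slot at scene crop (235,260), and in the wrist crop the slot (592,222) is slightly left of the blade (596,245). Measuring before I lower it.

```bash
cat > sl.py <<'E'
from h import *
C=np.array([559.7,274.1]);th=np.radians(-4.2);X=np.array([np.cos(th),np.sin(th)]);Y=np.array([-X[1],X[0]])
def scene(s,zlo,zhi):
    P=cloud(s);q=P[150:360,320:500].reshape(-1,3);q=q[~np.isnan(q[:,0])]
    b=np.c_[(q[:,:2]-C)@X,(q[:,:2]-C)@Y,q[:,2]]
    c=b[abs(b[:,2]-100)<3];c=c[abs(c[:,1])<62]
    print("cover x",np.percentile(c[:,0],[1,99]).round(1),"y",np.percentile(c[:,1],[1,99]).round(1))
    f=b[(b[:,2]>zlo)&(b[:,2]<zhi)&(np.hypot(b[:,0],b[:,1])<30)]
    print("blade",len(f),"x",np.percentile(f[:,0],[5,50,95]).round(1),"y",np.percentile(f[:,1],[5,50,95]).round(1))
    g=f[abs(f[:,1])<11];print("+x face",len(g),np.median(g[:,0]).round(2))
def wrist(s,p,rv,ub=(215,350)):
    # cast fisheye rays onto z planes; report slot and blade edges in tool y (mm)
    i=cv2.cvtColor(s["image"],cv2.COLOR_RGB2GRAY).astype(int);T=s["T_tool_cam"]
    M=R.from_rotvec(rv).as_matrix()
    v,u=np.mgrid[:420,:560];a=u-s["cx"];b=v-s["cy"];r=np.hypot(a,b)+1e-9;t=r/s["fx"]
    D=np.stack([a/r*np.sin(t),b/r*np.sin(t),np.cos(t)],-1)@T[:3,:3].T@M.T; o=M@T[:3,3]+p
    def cast(z):
        k=(z-o[2])/D[...,2];return o+D*k[...,None]
    return i,cast,M
E
python3 - <<'E'
from sl import *
from cell import sense
ss=pickle.load(open("p3.pkl","rb"));st=sense();p=st["tool_pos"]
scene(ss[0],133,170)
i,cast,M=wrist(ss[2],p,st["tcp_rot"])
print("tool slotframe",((p[:2]-C)@X).round(2),((p[:2]-C)@Y).round(2))
Q=cast(100);q=Q[...,:2]-C
for v in (178,182,186,190,194,198,202,206,210,214): print(v,round(float(q[v,278]@Y),1),i[v,255:300:1].tolist())
x0=q[184,255]@X;x1=q[184,300]@X;print("x at cols255,300 row184",x0,x1)
E
```

```text
cover x [-37.9  37.9] y [-55.6  53.1]
blade 153 x [1.9 5.2 6.9] y [-15.3  -0.3  13.2]
+x face 102 5.26
tool slotframe 2.63 -1.38
178 20.7 [194, 193, 194, 194, 195, 194, 194, 194, 193, 190, 183, 184, 183, 184, 183, 183, 184, 184, 185, 183, 185, 183, 184, 183, 183, 185, 184, 185, 186, 189, 194, 193, 175, 141, 137, 137, 137, 137, 136, 136, 138, 137, 138, 137, 136]
182 17.3 [194, 195, 194, 194, 194, 194, 194, 194, 189, 171, 148, 143, 132, 105, 77, 75, 74, 75, 75, 72, 75, 73, 74, 75, 88, 131, 168, 173, 177, 187, 192, 177, 146, 137, 137, 136, 136, 137, 138, 136, 137, 137, 137, 136, 137]
186 14.0 [194, 194, 194, 194, 193, 195, 195, 194, 190, 172, 148, 144, 132, 98, 66, 60, 61, 61, 61, 61, 60, 61, 62, 64, 79, 128, 169, 171, 173, 186, 193, 181, 156, 152, 146, 139, 136, 138, 137, 136, 137, 137, 137, 136, 137]
190 10.7 [195, 194, 194, 195, 195, 194, 194, 194, 190, 171, 148, 144, 137, 110, 68, 61, 61, 61, 61, 61, 62, 62, 61, 62, 80, 128, 169, 172, 176, 187, 194, 193, 193, 175, 143, 137, 138, 138, 137, 137, 137, 136, 136, 136, 138]
194 7.3 [195, 194, 195, 193, 194, 194, 195, 195, 193, 179, 149, 1
[... 617 characters left out ...]
 189, 180, 178, 179, 179, 178, 178, 162, 129, 122, 118, 98, 66, 62, 66, 74, 73, 72, 72, 73, 72, 73, 73, 72, 74, 75, 102, 154, 190, 194, 194, 191, 185, 185, 185, 185, 185, 184, 185, 184, 184, 185, 184]
210 -6.4 [179, 178, 178, 178, 179, 179, 178, 178, 176, 161, 129, 125, 119, 98, 67, 63, 68, 72, 72, 72, 72, 71, 73, 73, 73, 72, 72, 71, 81, 136, 189, 192, 185, 185, 185, 184, 185, 185, 184, 185, 185, 185, 186, 185, 184]
214 -9.9 [179, 178, 178, 178, 178, 178, 178, 178, 177, 162, 130, 124, 118, 97, 67, 65, 70, 72, 72, 73, 72, 72, 71, 73, 72, 72, 73, 72, 78, 116, 167, 189, 187, 186, 186, 185, 185, 184, 185, 184, 185, 185, 185, 184, 184]
x at cols255,300 row184 -16.95379575983835 19.752478277669965
```

Emit:
step_arm --steps '[[[0,-0.002,0.01,0,-1],[0,0,0.009,0,-1],[0,0,0,0,-1],[0,0,0,0,-1]]]'

```text
clock: 17.98
tool_pos: [560.2, 273.9, 197.8]
tcp_rot: [2.301, 2.139, -0.0]
wrist_force: [-0.7, 0.6, -1.3]
gripper_width: 23.6
grip_force: 59.5
```

```bash
python3 - <<'E'
from sl import *
from cell import *
st=sense();p=st["tool_pos"];print(p.round(1))
w=snapshot("wrist");s=snapshot("scene");scene(s,114,160)
i,cast,M=wrist(w,p,st["tcp_rot"])
print("tool slotframe",((p[:2]-C)@X).round(2),((p[:2]-C)@Y).round(2))
Q=cast(100);q=Q[...,:2]-C
for v in (174,178,182,186,190,194,198): print(v,round(float(q[v,278]@Y),1),i[v,258:292].tolist())
print("x at cols 258,292",q[184,258]@X,q[184,292]@X)
E
```

```text
[560.2 273.9 197.8]
cover x [-37.8  37.6] y [-55.4  53. ]
blade 183 x [1.5 4.2 5.8] y [-14.7   0.3  13.9]
+x face 120 4.31
tool slotframe 0.53 -0.2
174 28.6 [194, 195, 195, 196, 195, 194, 194, 195, 194, 195, 195, 195, 195, 196, 195, 195, 194, 195, 194, 195, 195, 195, 194, 195, 193, 176, 142, 137, 138, 137, 136, 137, 137, 136]
178 25.5 [195, 195, 194, 195, 195, 194, 195, 195, 194, 195, 195, 195, 194, 195, 195, 195, 196, 195, 195, 195, 195, 190, 171, 142, 137, 137, 137, 138, 137, 137, 137, 137, 137, 137]
182 22.4 [195, 195, 194, 194, 195, 195, 194, 195, 195, 195, 195, 195, 195, 195, 195, 194, 195, 195, 194, 195, 193, 177, 143, 136, 137, 137, 137, 137, 137, 138, 136, 137, 136, 138]
186 19.3 [194, 194, 195, 195, 194, 194, 194, 179, 149, 142, 152, 157, 158, 159, 159, 159, 161, 164, 165, 165, 162, 148, 117, 101, 99, 102, 104, 109, 119, 132, 137, 137, 137, 137]
190 16.2 [195, 194, 195, 196, 195, 195, 193, 182, 156, 146, 143, 127, 85, 63, 61, 60, 63, 61, 60, 61, 61, 60, 63, 63, 79, 105, 113, 113, 117, 131, 137, 136, 138, 138]
194 13.1 [195, 195, 195, 194, 195, 195, 194, 182, 157, 147, 144, 127, 86, 63, 62, 62, 65, 63, 63, 63, 63, 65, 63, 65, 79, 103, 112, 115, 121, 131, 136, 137, 138, 137]
198 10.0 [195, 196, 196, 195, 194, 194, 193, 183, 155, 144, 137, 115, 80, 67, 71, 72, 74, 73, 74, 72, 72, 73, 72, 74, 74, 88, 103, 99, 109, 120, 124, 126, 128, 133]
x at cols 258,292 -15.368597581106835 10.36964780957354
```

Emit:
step_arm --steps '[[[0,-0.0006,0.004,0,-1],[0,0,0.006,0,-1],[0,0,0.006,0,-1],[0,0,0.005,0,-1],[0,0,0,0,-1]]]'

```text
clock: 18.7
tool_pos: [559.2, 273.8, 176.2]
tcp_rot: [-2.301, -2.139, 0.002]
wrist_force: [-0.4, 0.0, -1.2]
gripper_width: 23.5
grip_force: 59.5
```

No contact force, and the tip is 10 mm down. Continue.

Emit:
step_arm --steps '[[[0,0,0.006,0,-1],[0,0,0.008,0,-1],[0,0,0.006,0,-1],[0,0,0,0,-1],[0,0,0,0,-1]]]'

```text
clock: 19.32
tool_pos: [559.6, 274.0, 156.9]
tcp_rot: [2.301, 2.139, 0.0]
wrist_force: [-0.3, -0.1, -1.0]
gripper_width: 23.2
grip_force: 59.5
```

Emit:
step_arm --steps '[[[0,0,0.006,0,-1],[0,0,0.008,0,-1],[0,0,0.006,0,-1],[0,0,0,0,-1],[0,0,0,0,-1]]]'

```text
clock: 19.95
tool_pos: [559.7, 274.0, 136.8]
tcp_rot: [2.301, 2.139, 0.0]
wrist_force: [-1.5, 0.0, -0.9]
gripper_width: 23.2
grip_force: 59.6
```

```bash
python3 - <<'E'
from sl import *
from cell import *
st=sense();print(st["tool_pos"],st["wrist_force"],st["grip_force"],st["clock"])
s=snapshot("scene");scene(s,104,114)
P=cloud(s);q=P[150:360,320:500].reshape(-1,3);b=np.c_[(q[:,:2]-C)@X,(q[:,:2]-C)@Y,q[:,2]]
g=b[(b[:,0]>9.5)&(b[:,0]<16)&(abs(b[:,1])<18)&(b[:,2]>104)];print("handle low z",np.percentile(g[:,2],[1,5,50]))
cv2.imwrite("pics/c5.png",np.clip(1.4*cv2.resize(s["image"][160:340,320:500,::-1],(540,540)),0,255).astype(np.uint8))
E
```

```text
[559.66109785 273.99770736 136.81079066] [-1.54770891  0.03174824 -0.86296982] 59.62959587574005 19.95
cover x [-37.   37.9] y [-55.4  53.4]
blade 20 x [3.1 4.2 5.2] y [-13.7  -0.6  14.6]
+x face 14 4.29
handle low z [121.9933287  123.71155451 157.87413566]
```

View pics/c5.png

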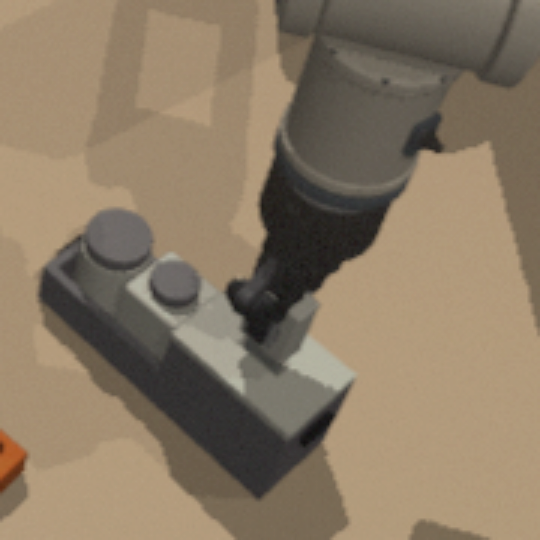

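The blade is in the slot at (262,350), the handle underside is about 20 mm above the cover, and both containers are upright in the bay at (118,240) and (176,285). Handing in.

```bash
python3 -c "
from cell import *
print(finish_job())"
```

```text
the job is handed in; nothing more can be done
None
```

Job handed in at about 20 s, verdict not shown: the jar and bottle stand upright in the bay, and the gripped thermometer has about 50 mm of its 70 mm blade through the slot, with its handle about 20 mm above the cover.

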